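Stand the mended router on its feet

ROBOT

A 6-joint arm with a two-finger parallel gripper is mounted at the origin on a cart in front of the work surface, level with it; the furniture and walls round the work are solid. World frame = base frame: x ahead of the robot, y to its left, z up, the work surface at z = 0. Lengths are in m, angles in rad, forces in N, time in s.
With the tool pointing down it reaches from about 0.3 to 1 m from the base axis. Payload 5.1 kg.
Tool frame: the origin (TCP) lies at the very end of the fingers, on their centre line; the grasp point (between the pads) lies 19 mm behind it; z points along the fingers, y is the line along which they close (so a half turn about z gives the same grasp; the last joint's range is limited). The gripper opens to 95 mm and grips with 3 to 60 N. Pads are 20 mm wide; open, the fingers measure 119 mm over their backs; the gripper's body (75 mm by 180 mm) begins 59 mm behind the grasp point.
Start: joints at [1.144, 0.124, 1.65, -0, 1.367, -0.083], TCP at [0.219, 0.612, 0.215] pointing down, gripper open.
Joint ranges: [-2.61, 2.61], [-1.02, 2.33], [0.03, 2.71], [-1.35, 4.49], [0.32, 2.68], [-2.91, 2.91]. Speed limits (rad/s): [2.57, 2.57, 3.14, 3.14, 3.14, 3.14].

INTERFACE

Orientations are given as a unit quaternion [w, x, y, z].
In Python, from bench import read_state, imaging, ticket gives the robot as it stands. The module is installed in compiled form; this text tells all that it offers.
- The arm moves only by the tool arm_command, never from a script. Its argument "series" is one flat list of numbers, 7 for each row, row after row: the gripper's target within -1 to 1 (shut at 1, half-way at 0, fully open at -1), then the shift along the tool's x, y, z each as a share of 2.5 cm, from -1 to 1, then the turn, a rotation vector about the tool's x, y, z each as a share of 5 degrees, from -1 to 1. In form: [hand, tx, ty, tz, wx, wy, wz, hand, tx, ty, tz, wx, wy, wz, ...]. A call has 1 to 5 rows; each row shifts and turns the commanded pose from where the row before left it, along the tool's axes as they then stand; what a row does not reach is not made up. A row lasts 1/12 s, in which the tool goes at most 41.7 mm and 7.16 degrees, less where a joint would pass 70% of its speed; a pose out of reach is approached as far as the arm can. A call with a number of a shift or a turn outside -1 to 1 is refused whole. A call with a gripper value outside its range is refused whole. The fingers move at their own pace and stop on an object; the grip force is fixed at half the most. Time passes only in rows, so rows that do not move let the fingers close. It gives the time, the measured TCP pose, the force, the opening and the grip force at its end, in the units of the state.
- read_state(): the state, without advancing time (a new reading comes with each control period).
- imaging.grab_frame(name): name is "scene" or "top"; returns a dict with "pixels" (400x640x3 uint8, blue, green, red), "range_z" (400x640 float32, m along the optical axis (not along the pixel's ray), 0 where there is no reading), "fx", "fy", "cx", "cy" (pixels), "R" (3x3) and "t" (3): a world point X has camera coordinates R X + t. Camera axes: x right, y down, z forward; pixel columns grow to the right and rows downward; lengths in m; the calibration is good to about 2 mm. A picture is of the moment at which its call begins.
- ticket.sign_off(): hands the job in; it is judged then, once.
The state is a dict: "t": time; "q": joint angles; "joint_vel": joint speeds; "joint_efforts": joint torques, N m; "eef_pos": TCP position; "tool_rot": TCP orientation; "ft_force": force on the tool from outside, world axes, zero at the start; "moment": the same for the moment, N m; "width": finger opening in m; "finger_force": force on a finger pad.
Only numpy, scipy, OpenCV 4.12 (cv2) and the standard library are available. Lean on these libraries where they do the work, as an engineer would, in place of code of your own. Each camera call takes 0.05 s, during which the arm holds its last target. There are 200 camera calls.

TASK

The small white router on the repair table is mended but still lies on its back. Stand it upright on its rubber-footed end in the middle of the square black rubber pad and let go, so that it stands there by itself; leave the flat black hard case where it lies.

Things in the scene. Friction and masses are not known exactly. Their poses are not given: they have to be found in the camera images.
- router: Flat white plastic box, 106 mm long (x), 56 mm wide (y), 30 mm thick (z), 0.16 kg, black cooling slots across its flat faces near the top end. Starts lying flat, z up. Origin: centre of the underside as it lies. +x points to the top end (black sockets), -x to the end with two black rubber feet; each end is 53 mm off. Upright: x points up. Grip it across the 56 mm, near its middle, where it balances.
- router_foot (a point): Middle of the router's footed end face, at the underside of the feet: [-53, 0, 15] mm in the router's frame. Axes as the router's. Leaning up to 10 degrees off upright, the router rocks back onto its feet.
- router_middle (a point): Centre of the router: [0, 0, 15] mm in its frame. Axes as the router's.
- pad: Square black rubber pad, 120 x 120 x 4 mm, fixed flat on the table. Origin: centre of its underside, z up; x and y along its edges.
- pad_centre (a point): Middle of the pad's upper face, 4 mm above the table.
- black_case: Flat black hard case for a disk drive, 123 mm (x) x 78 mm (y) x 22 mm (z), lying loose farther back on the table. Origin: centre of its underside. Not to be moved.
Mind the look-alikes: they are no part of the job. What is shaped like the router but orange or turquoise is not meant.

How it is judged:
At the end, for the whole second after the job is handed in: The router stands upright on its feet (within 10 degrees of vertical, top end up), the feet resting on the pad with their middle within 30 mm of the pad's centre, at rest and released (angle between router's own x axis and vertical below 0.175 rad and horizontal distance between router_foot and pad_centre below 0.03 m and z of router_foot in the frame of pad_centre below 0.005 m and linear speed of router below 0.05 m/s); the robot touches nothing.
It fails at once if the black case is moved by more than 25 mm (distance of black_case from where it was at the start of the episode above 0.025 m).
It also fails if it takes over 48 s, if anything falls off the work surface, if the arm or the gripper's body presses on something with over 40 N, if the wrist force passes 120 N, or if a joint passes its speed limit or range.

## Working session

There is one attempt and no reset: what is moved stays moved. The work goes in short steps, Python scripts to look and compute and a tool call to move; the robot and the scene stay as the last step left them, time stands still between calls to the robot, and variables do not carry over. Pictures are saved under pics/ and viewed, at most 10 in all, crops included, and the job is handed in when it is done.

Besides the shell and the picture viewer there is one more tool, called after "Call:" in YAML: its name, and indented under it one key for each argument. arm_command: Moves the arm, as the interface text tells. Shift numbers are shares of 2.5 cm and turn numbers shares of 5 degrees, none past 1 either way. Its arguments: {"type":"object","properties":{"series":{"type":"array"}},"required":["series"]}

```bash
mkdir -p pics
cat > h.py <<'E'
import numpy as np, cv2
from bench import read_state, imaging, ticket
def ray(f,u,v,z):
    R=np.array(f["R"]);t=np.array(f["t"]);c=-R.T@t
    d=R.T@np.array([(u-f["cx"])/f["fx"],(v-f["cy"])/f["fy"],1.])
    return c+d*(z-c[2])/d[2]
def proj(f,X):
    p=np.array(f["R"])@np.array(X)+np.array(f["t"]);return p[0]/p[2]*f["fx"]+f["cx"],p[1]/p[2]*f["fy"]+f["cy"]
E
python3 - <<'E'
from h import *
for n in("scene","top"):
    f=imaging.grab_frame(n);cv2.imwrite(f"pics/{n}0.png",f["pixels"]);print(n,f["fx"],-np.array(f["R"]).T@f["t"],np.round(f["R"],2).tolist())
s=read_state();print(s["t"],s["eef_pos"],s["tool_rot"],s["width"])
E
```

```text
scene 391.625285986655 [0.05240791 0.56802866 0.4877269 ] [[-0.79, -0.62, 0.02], [-0.31, 0.37, -0.88], [0.54, -0.69, -0.48]]
top 400.4456352145609 [ 0.36837932 -0.06522785  0.86702174] [[0.08, -1.0, 0.0], [-0.97, -0.08, -0.21], [0.21, 0.02, -0.98]]
0.1 [0.21889112 0.61142472 0.21351533] [-2.28673860e-04  1.71059825e-01  9.85260196e-01 -9.11324543e-04] 0.09519711419196605
```

View pics/scene0.png

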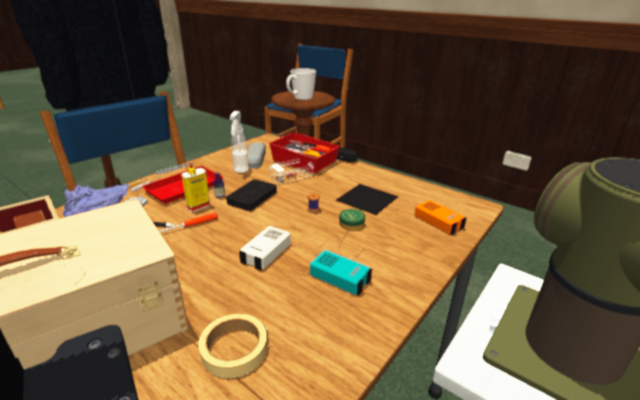

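View pics/top0.png

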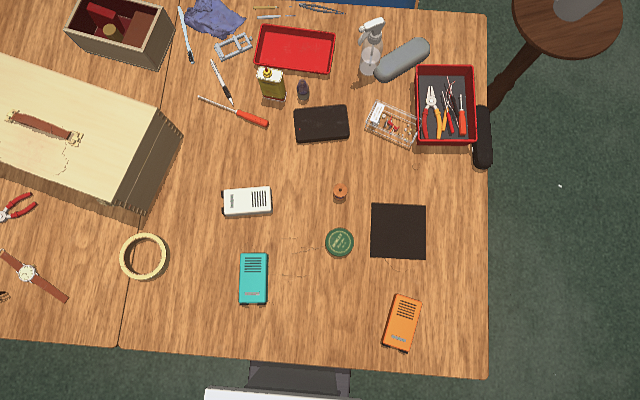

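The pictures show three router shapes. In the top view they are white at (247,201), turquoise at (254,278) and orange at (403,322); in the scene view they are at (265,247), (340,272) and (440,217). The white one fits the description. The pad is at top (398,231) and the case at top (321,123). I'll confirm with a crop and measure.

Run:
```python
from h import *
f=imaging.grab_frame("top");im=f["pixels"]
cv2.imwrite("pics/crop.png",cv2.resize(im[170:240,200:300],None,fx=7,fy=7,interpolation=cv2.INTER_CUBIC))
hsv=cv2.cvtColor(im,cv2.COLOR_BGR2HSV)
def meas(m,box,z):
    M=np.zeros_like(m);x0,y0,x1,y1=box;M[y0:y1,x0:x1]=m[y0:y1,x0:x1]
    M=cv2.morphologyEx(M,cv2.MORPH_CLOSE,np.ones((5,5)))
    c=max(cv2.findContours(M,0,2)[0],key=cv2.contourArea)[:,0,:]
    P=np.array([ray(f,u,v,z)[:2] for u,v in c],np.float32)
    r=cv2.minAreaRect(P);print(np.round(r[0],4),np.round(r[1],4),r[2],np.round(cv2.boxPoints(r),3).tolist())
w=((hsv[...,1]<60)&(hsv[...,2]>110)).astype(np.uint8)*255
meas(w,(210,175,285,228),.03)
d=(hsv[...,2]<75).astype(np.uint8)*255
meas(d,(360,192,436,268),.004)
meas(d,(285,98,356,150),.022)
for p in((247,201),(340,190),(340,242),(398,231)):
    Z=float(f["range_z"][p[1],p[0]]);X=np.array(f["R"]).T@(np.array([(p[0]-f["cx"])/f["fx"]*Z,(p[1]-f["cy"])/f["fy"]*Z,Z])-f["t"]);print(p,X.round(3))
```

```text
[0.5343 0.1142] [0.0587 0.1008] 9.598499298095703 [[0.4970000088214874, 0.1589999943971634], [0.5139999985694885, 0.05999999865889549], [0.5720000267028809, 0.0689999982714653], [0.5550000071525574, 0.16899999976158142]]
[ 0.5    -0.2142] [0.1181 0.1189] 1.6087160110473633 [[0.4390000104904175, -0.15600000321865082], [0.4429999887943268, -0.2750000059604645], [0.5609999895095825, -0.2720000147819519], [0.5569999814033508, -0.15299999713897705]]
[ 0.7263 -0.0286] [0.0828 0.1212] 10.713789939880371 [[0.6740000247955322, 0.023000000044703484], [0.6970000267028809, -0.09600000083446503], [0.777999997138977, -0.07999999821186066], [0.7559999823570251, 0.039000000804662704]]
(247, 201) [0.534 0.114 0.029]
(340, 190) [ 0.576 -0.083  0.021]
(340, 242) [ 0.463 -0.091  0.027]
(398, 231) [ 0.499 -0.215  0.005]
```

View pics/crop.png

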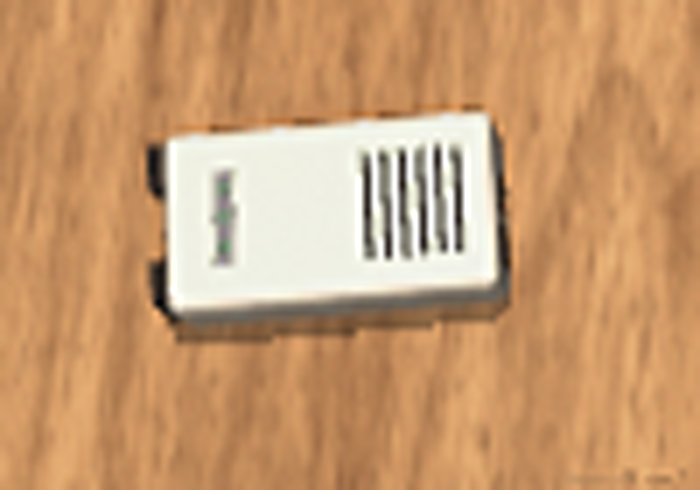

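The crop confirms the white router at top-view (247,201). Its feet are at the left end (+y world) and its slots and sockets at the right end (-y world). I'll raise the arm, cross over, then turn.

Call:
arm_command:
  series: [-1, 0, 0, -1, 0, 0, 0, -1, 0, 0, -1, 0, 0, 0, -1, 0, 0, -1, 0, 0, 0, -1, 0, 0, -1, 0, 0, 0, -1, 0, 0, 0, 0, 0, 0]

```text
t: 0.57
eef_pos: [0.2199, 0.6138, 0.3214]
tool_rot: [0.001, 0.171, 0.985, 0.005]
ft_force: [-0.2, 0.3, 1.2]
width: 0.0951
finger_force: 0.0
```

Call:
arm_command:
  series: [-1, -0.93, -0.72, 0, 0, 0, 0, -1, -0.93, -0.72, 0, 0, 0, 0, -1, -0.93, -0.72, 0, 0, 0, 0, -1, -0.93, -0.72, 0, 0, 0, 0, -1, -0.93, -0.72, 0, 0, 0, 0]

```text
t: 0.98
eef_pos: [0.2985, 0.4866, 0.3134]
tool_rot: [-0.0, 0.171, 0.985, -0.001]
ft_force: [0.0, -0.1, 0.5]
width: 0.095
finger_force: 0.0
```

Call:
arm_command:
  series: [-1, -0.93, -0.72, 0, 0, 0, 0, -1, -0.93, -0.72, 0, 0, 0, 0, -1, -0.93, -0.72, 0, 0, 0, 0, -1, -0.93, -0.72, 0, 0, 0, 0, -1, -0.93, -0.72, 0, 0, 0, 0]

```text
t: 1.4
eef_pos: [0.3776, 0.3626, 0.3136]
tool_rot: [-0.0, 0.171, 0.985, -0.0]
ft_force: [0.6, 0.8, 0.8]
width: 0.095
finger_force: 0.0
```

Call:
arm_command:
  series: [-1, -0.93, -0.72, 0, 0, 0, 0, -1, -0.93, -0.72, 0, 0, 0, 0, -1, -0.93, -0.72, 0, 0, 0, 0, -1, -0.93, -0.72, 0, 0, 0, 0, -1, -0.93, -0.72, 0, 0, 0, 0]

```text
t: 1.82
eef_pos: [0.4567, 0.2388, 0.3137]
tool_rot: [-0.0, 0.171, 0.985, -0.0]
ft_force: [-0.0, 0.5, 0.4]
width: 0.0949
finger_force: 0.0
```

Call:
arm_command:
  series: [-1, -0.93, -0.72, 0, 0, 0, 0, -1, -0.93, -0.72, 0, 0, 0, 0, -1, -0.93, -0.72, 0, 0, 0, 0, -1, -0.93, -0.72, 0, 0, 0, 0, -1, -0.93, -0.72, 0, 0, 0, 0]

```text
t: 2.23
eef_pos: [0.5358, 0.1148, 0.3136]
tool_rot: [-0.001, 0.171, 0.985, -0.0]
ft_force: [0.5, 0.8, 0.2]
width: 0.0954
finger_force: 0.0
```

Call:
arm_command:
  series: [-1, 0, 0, 0, 0, 0, 1, -1, 0, 0, 0, 0, 0, 1, -1, 0, 0, 0, 0, 0, 1, -1, 0, 0, 0, 0, 0, 1, -1, 0, 0, 0, 0, 0, 1]

```text
t: 2.65
eef_pos: [0.5353, 0.116, 0.3134]
tool_rot: [-0.001, 0.382, 0.924, -0.0]
ft_force: [0.2, -0.6, -0.6]
width: 0.0949
finger_force: 0.0
```

Call:
arm_command:
  series: [-1, 0, 0, 0, 0, 0, 1, -1, 0, 0, 0, 0, 0, 1, -1, 0, 0, 0, 0, 0, 1, -1, 0, 0, 0, 0, 0, 1, -1, 0, 0, 0, 0, 0, 1]

```text
t: 3.07
eef_pos: [0.5352, 0.1162, 0.3135]
tool_rot: [-0.001, 0.573, 0.819, -0.0]
ft_force: [-1.1, -0.2, -0.3]
width: 0.0955
finger_force: 0.0
```

Call:
arm_command:
  series: [-1, 0, 0, 0, 0, 0, 1, -1, 0, 0, 0, 0, 0, 1, -1, 0, 0, 0, 0, 0, 0, -1, 0, 0, 0, 0, 0, 0]

```text
t: 3.4
eef_pos: [0.5353, 0.1163, 0.3138]
tool_rot: [-0.0, 0.64, 0.768, -0.0]
ft_force: [-0.7, 0.5, 0.2]
width: 0.0953
finger_force: 0.0
```

Call:
arm_command:
  series: [-1, 0, 0, 0, 0, 0.95, 0, -1, 0, 0, 0, 0, 0.95, 0, -1, 0, 0, 0, 0, 0.95, 0, -1, 0, 0, 0, 0, 0.95, 0, -1, 0, 0, 0, 0, 0.95, 0]

```text
t: 3.82
eef_pos: [0.5357, 0.1162, 0.315]
tool_rot: [-0.159, 0.626, 0.752, 0.134]
ft_force: [0.0, -0.5, 0.2]
width: 0.0949
finger_force: 0.0
```

Call:
arm_command:
  series: [-1, 0, 0, 0, 0, 0.95, 0, -1, -0.46, 0, 0.9, 0, 0, 0, -1, -0.46, 0, 0.9, 0, 0, 0, -1, -0.46, 0, 0.9, 0, 0, 0, -1, -0.46, 0, 0.9, 0, 0, 0]

```text
t: 4.23
eef_pos: [0.535, 0.1184, 0.2122]
tool_rot: [-0.189, 0.621, 0.745, 0.158]
ft_force: [0.7, -0.1, 0.3]
width: 0.0951
finger_force: 0.0
```

Call:
arm_command:
  series: [-1, -0.46, 0, 0.9, 0, 0, 0, -1, -0.46, 0, 0.9, 0, 0, 0, -1, -0.46, 0, 0.9, 0, 0, 0, -1, -0.46, 0, 0.9, 0, 0, 0, -1, 0, 0, 0, 0, 0, 0]

```text
t: 4.65
eef_pos: [0.5306, 0.1214, 0.1066]
tool_rot: [-0.193, 0.621, 0.744, 0.155]
ft_force: [-1.3, 0.3, -0.8]
width: 0.0953
finger_force: 0.0
```

Run:
```python
from h import *
from scipy.spatial.transform import Rotation as Ro
s=read_state();w,x,y,z=s["tool_rot"];R=Ro.from_quat([x,y,z,w]).as_matrix()
d=np.array([.5324,.1228,.009])-s["eef_pos"];print(s["eef_pos"],R.round(3).tolist(),"units",R.T@d/.025,np.round(s["q"],2))
f=imaging.grab_frame("scene");cv2.imwrite("pics/s1.png",cv2.resize(f["pixels"][130:330,150:450],None,fx=2.5,fy=2.5))
```

```text
[0.53057154 0.12144643 0.10663992] [[-0.154, 0.983, -0.095], [0.864, 0.181, 0.47], [0.479, -0.009, -0.878]] units [-1.83490696  0.11832706  3.44689461] [-0.12  0.06  1.98  0.49  1.31 -0.48]
```

View pics/s1.png

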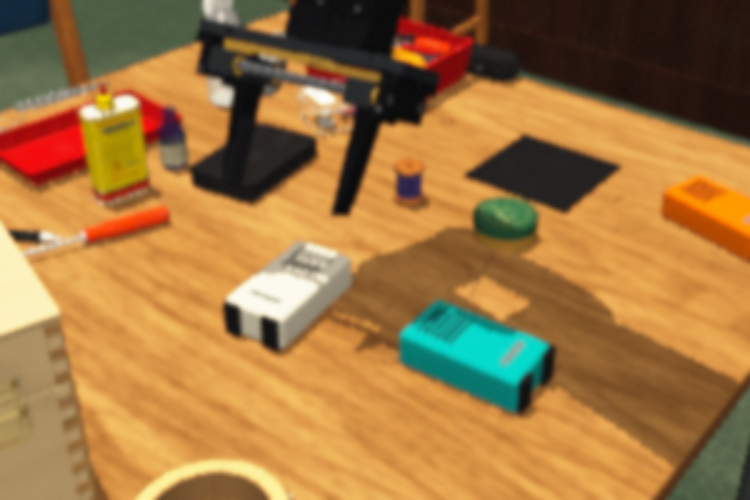

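The crop shows the white router with its feet at (255,325) towards the camera and the fingers open above it. The path is clear, so I'll descend and grip.

Call:
arm_command:
  series: [-1, -0.46, 0.03, 0.86, 0, 0, 0, -1, -0.46, 0.03, 0.86, 0, 0, 0, -1, -0.46, 0.03, 0.86, 0, 0, 0, -1, -0.46, 0.03, 0.86, 0, 0, 0, -1, 0, 0, 0, 0, 0, 0]

```text
t: 5.12
eef_pos: [0.5354, 0.1225, 0.0124]
tool_rot: [-0.191, 0.621, 0.744, 0.156]
ft_force: [-0.5, -0.8, -0.6]
width: 0.0953
finger_force: 0.0
```

Call:
arm_command:
  series: [1, 0, 0, 0, 0, 0, 0, 1, 0, 0, 0, 0, 0, 0, 1, 0, 0, 0, 0, 0, 0, 1, 0, 0, 0, 0, 0, 0, 1, 0, 0, 0, 0, 0, 0]

```text
t: 5.53
eef_pos: [0.5386, 0.1223, 0.0166]
tool_rot: [-0.188, 0.621, 0.744, 0.158]
ft_force: [-0.4, -0.3, -0.0]
width: 0.0669
finger_force: 0.0
```

Call:
arm_command:
  series: [1, 0, 0, 0, 0, 0, 0, 1, 0, 0, 0, 0, 0, 0, 1, 0, 0, 0, 0, 0, 0, 1, 0, 0, 0, 0, 0, 0, 1, 0, 0, 0, 0, 0, 0]

```text
t: 5.95
eef_pos: [0.5375, 0.1224, 0.0157]
tool_rot: [-0.189, 0.621, 0.744, 0.158]
ft_force: [-3.2, -1.5, 6.2]
width: 0.0559
finger_force: 30.0
```

Gripped, but about 6 mm higher than planned. I'll open, go lower and grip again.

Call:
arm_command:
  series: [-1, 0, 0, 0, 0, 0, 0, -1, 0, 0, 0, 0, 0, 0, -1, 0, 0, 0, 0, 0, 0, -1, -0.12, -0.1, 0.22, 0, 0, 0, -1, 0, 0, 0, 0, 0, 0]

```text
t: 6.37
eef_pos: [0.5338, 0.1219, 0.0074]
tool_rot: [-0.19, 0.621, 0.744, 0.157]
ft_force: [-0.3, -0.1, 0.4]
width: 0.0837
finger_force: 0.0
```

Call:
arm_command:
  series: [1, 0, 0, 0, 0, 0, 0, 1, 0, 0, 0, 0, 0, 0, 1, 0, 0, 0, 0, 0, 0, 1, 0, 0, 0, 0, 0, 0, 1, 0, 0, 0, 0, 0, 0]

```text
t: 6.78
eef_pos: [0.5352, 0.1219, 0.0089]
tool_rot: [-0.189, 0.621, 0.744, 0.158]
ft_force: [0.5, 0.5, 0.8]
width: 0.0611
finger_force: 0.0
```

Call:
arm_command:
  series: [1, 0, 0, 0, 0, 0, 0, 1, 0, 0, 0, 0, 0, 0, 1, 0, 0, 0, 0, 0, 0, 1, 0, 0, 0, 0, 0, 0, 1, 0, 0, 0, 0, 0, 0]

```text
t: 7.2
eef_pos: [0.5353, 0.1219, 0.009]
tool_rot: [-0.189, 0.621, 0.744, 0.158]
ft_force: [0.8, -0.1, 1.0]
width: 0.056
finger_force: 30.0
```

Call:
arm_command:
  series: [1, 0.5, 0, -0.9, 0, 0, 0, 1, 0.5, 0, -0.9, 0, 0, 0, 1, 0.5, 0, -0.9, 0, 0, 0, 1, 0.5, 0, -0.9, 0, 0, 0, 1, 0.5, 0, -0.9, 0, 0, 0]

```text
t: 7.62
eef_pos: [0.534, 0.1231, 0.138]
tool_rot: [-0.189, 0.621, 0.744, 0.157]
ft_force: [0.8, -0.0, -1.8]
width: 0.0555
finger_force: 30.0
```

Call:
arm_command:
  series: [1, -0.93, -0.31, -0.5, 0, 0, 0, 1, -0.93, -0.31, -0.5, 0, 0, 0, 1, -0.93, -0.31, -0.5, 0, 0, 0, 1, -0.93, -0.31, -0.5, 0, 0, 0, 1, -0.93, -0.31, -0.5, 0, 0, 0]

```text
t: 8.03
eef_pos: [0.5194, -0.0147, 0.1365]
tool_rot: [-0.189, 0.621, 0.744, 0.157]
ft_force: [-0.1, -0.3, -1.9]
width: 0.0564
finger_force: 30.0
```

Call:
arm_command:
  series: [1, -0.93, -0.31, -0.5, 0, 0, 0, 1, -0.93, -0.31, -0.5, 0, 0, 0, 1, -0.93, -0.31, -0.5, 0, 0, 0, 1, -0.93, -0.31, -0.5, 0, 0, 0, 1, -0.93, -0.31, -0.5, 0, 0, 0]

```text
t: 8.45
eef_pos: [0.5049, -0.1516, 0.1358]
tool_rot: [-0.19, 0.621, 0.744, 0.157]
ft_force: [-0.5, -0.5, -1.9]
width: 0.0557
finger_force: 30.0
```

Call:
arm_command:
  series: [1, -0.93, -0.31, -0.5, 0, 0, 0, 1, 0, 0, 0, 0, -1, 0, 1, 0, 0, 0, 0, -1, 0, 1, 0, 0, 0, 0, -1, 0, 1, 0, 0, 0, 0, -1, 0]

```text
t: 8.87
eef_pos: [0.5025, -0.1784, 0.136]
tool_rot: [-0.056, 0.64, 0.765, 0.046]
ft_force: [-0.1, 0.6, -2.3]
width: 0.0558
finger_force: 30.0
```

Call:
arm_command:
  series: [1, 0, 0, 0, 0, -1, 0, 1, 0, 0, 0, 0, -1, 0, 1, 0, 0, 0, 0, -1, 0, 1, 0, 0, 0, 0, -1, 0, 1, 0, 0, 0, 0, -1, 0]

```text
t: 9.28
eef_pos: [0.5025, -0.1776, 0.1363]
tool_rot: [0.112, 0.634, 0.76, -0.093]
ft_force: [-0.4, 0.1, -1.7]
width: 0.0556
finger_force: 30.0
```

```bash
python3 -c "
from h import *
s=read_state();print(s['eef_pos'],s['tool_rot'],np.round(s['q'],2),s['width'])"
```

```text
[ 0.50249131 -0.17760424  0.13632341] [ 0.11164863  0.63400784  0.75954644 -0.09304749] [-0.3  -0.15  2.07 -0.29  1.09 -0.36] 0.05564521766518096
```

Call:
arm_command:
  series: [1, 0, 0, 0, 0, -1, 0, 1, 0, 0, 0, 0, -1, 0, 1, 0, 0, 0, 0, -1, 0, 1, 0, 0, 0, 0, -1, 0, 1, 0, 0, 0, 0, -1, 0]

```text
t: 9.7
eef_pos: [0.5025, -0.1774, 0.1363]
tool_rot: [0.274, 0.599, 0.717, -0.228]
ft_force: [-0.0, -0.9, -1.0]
width: 0.0559
finger_force: 30.0
```

Call:
arm_command:
  series: [1, 0, 0, 0, 0, -1, 0, 1, 0, 0, 0, 0, -1, 0, 1, 0, 0, 0, 0, -1, 0, 1, 0, 0, 0, 0, -1, 0, 1, 0, 0, 0, 0, 0, 0]

```text
t: 10.12
eef_pos: [0.5003, -0.1766, 0.1319]
tool_rot: [0.39, 0.549, 0.662, -0.33]
ft_force: [-0.6, 0.4, -2.0]
width: 0.0562
finger_force: 30.0
```

Run:
```python
from h import *
from scipy.spatial.transform import Rotation as Ro
s=read_state();w,x,y,z=s["tool_rot"];R=Ro.from_quat([x,y,z,w])
print(s['eef_pos'],R.as_matrix().round(3).tolist(),np.round(s['q'],2))
a=np.radians(28.5);ux=-R.apply([np.cos(a),0,np.sin(a)]);print("router x",ux,"grasp",s['eef_pos']-.019*R.as_matrix()[:,2])
fs={n:imaging.grab_frame(n) for n in("scene","top")}
a=cv2.resize(fs["scene"]["pixels"][80:280,240:540],(600,400));b=cv2.resize(fs["top"]["pixels"][100:300,290:490],(400,400))
cv2.imwrite("pics/s2.png",cv2.resize(np.hstack([a,b]),(800,320)))
```

```text
[ 0.50029279 -0.17655013  0.1318825 ] [[-0.093, 0.984, 0.155], [0.469, 0.18, -0.865], [-0.878, -0.008, -0.478]] [ 0.05 -0.01  2.23 -1.23  1.18  0.54]
router x [7.88500898e-03 3.64754863e-04 9.99968846e-01] grasp [ 0.4973508  -0.16012349  0.14096601]
```

View pics/s2.png

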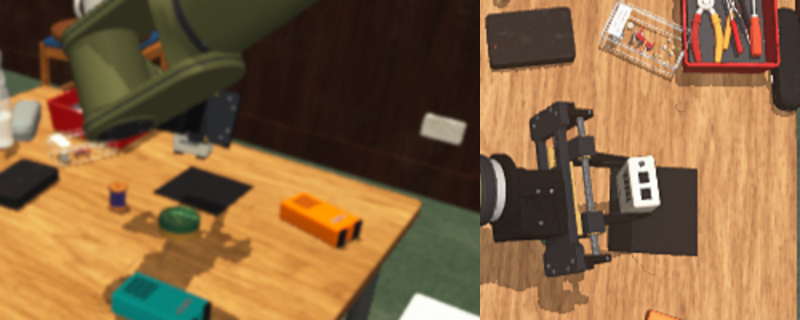

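The left half (scene view) has the router hidden behind the arm. The right half (top view) shows it upright with its sockets up, at about top-view pixel (391,216), over the pad's upper-left part. I'll measure its top face.

Run:
```python
from h import *
f=imaging.grab_frame("top");im=f["pixels"];R=np.array(f["R"])
Z=f["range_z"];v,u=np.mgrid[0:400,0:640]
P=np.stack([(u-f["cx"])/f["fx"]*Z,(v-f["cy"])/f["fy"]*Z,Z],-1)-f["t"];P=P@R
sub=P[185:245,370:420];c=im[185:245,370:420].min(2)>140
q=sub[c];print(len(q),np.percentile(q[:,2],[5,25,50,75,95]).round(4))
zt=np.percentile(q[:,2],75)
m=(abs(P[...,2]-zt)<.012);m[:, :370]=0;m[:,420:]=0;m[:185]=0;m[245:]=0
n,l,st,ce=cv2.connectedComponentsWithStats(m.astype(np.uint8));i=1+st[1:,4].argmax()
T=P[l==i];r=cv2.minAreaRect(T[:,:2].astype(np.float32));print(np.median(T[:,2]),r)
A=np.c_[T[:,:2],np.ones(len(T))];print("slope",np.linalg.lstsq(A,T[:,2],rcond=None)[0])
```

```text
426 [0.1895 0.191  0.1919 0.1928 0.194 ]
0.19187527872107654 ((0.5030586123466492, -0.17161762714385986), (0.05620348080992699, 0.03028571605682373), 10.557818412780762)
slope [ 0.02867482 -0.06601019  0.16575535]
```

Call:
arm_command:
  series: [1, -0.39, -0.19, 0.73, 0, 0, 0, 1, -0.39, -0.19, 0.73, 0, 0, 0, 1, 0.6, 0, 0.33, 0, 0, 0, 1, 0.6, 0, 0.33, 0, 0, 0, 1, 0, 0, 0, 0, 0, 0]

```text
t: 10.68
eef_pos: [0.4995, -0.2213, 0.1]
tool_rot: [0.391, 0.552, 0.66, -0.328]
ft_force: [-0.6, -0.0, -1.5]
width: 0.0556
finger_force: 30.0
```

Call:
arm_command:
  series: [1, 0.6, 0, 0.33, 0, 0, 0, 1, 0.3, 0, 0.17, 0, 0, 0, 1, 0.2, 0, 0.11, 0, 0, 0, 1, 0, 0, 0, 0, 0, 0, 1, 0, 0, 0, 0, 0, 0]

```text
t: 11.1
eef_pos: [0.5013, -0.2208, 0.0708]
tool_rot: [0.393, 0.551, 0.66, -0.328]
ft_force: [0.3, -1.0, -0.5]
width: 0.0556
finger_force: 30.0
```

```bash
cat > m.py <<'E'
from h import *
from scipy.spatial.transform import Rotation as Ro
s=read_state();w,x,y,z=s["tool_rot"];R=Ro.from_quat([x,y,z,w])
a=np.radians(28.5);print(s['eef_pos'],R.as_matrix().round(3).tolist(),np.round(s['q'],2),s['ft_force'],"rx",-R.apply([np.cos(a),0,np.sin(a)]))
f=imaging.grab_frame("top");Z=f["range_z"];v,u=np.mgrid[0:400,0:640]
P=(np.stack([(u-f["cx"])/f["fx"]*Z,(v-f["cy"])/f["fy"]*Z,Z],-1)-f["t"])@np.array(f["R"])
m=(f["pixels"].min(2)>140)&(abs(P[...,0]-.5)<.06)&(abs(P[...,1]+.21)<.06)&(P[...,2]>.08)
zt=np.percentile(P[m][:,2],75);T=P[(abs(P[...,2]-zt)<.01)&(abs(P[...,0]-.5)<.05)&(abs(P[...,1]+.21)<.04)]
print(np.median(T[:,2]),cv2.minAreaRect(T[:,:2].astype(np.float32)))
E
python3 m.py
```

```text
[ 0.50125768 -0.22075287  0.0708244 ] [[-0.085, 0.984, 0.157], [0.469, 0.179, -0.865], [-0.879, 0.0, -0.477]] [-0.05  0.11  2.25 -1.34  1.07  0.67] [ 0.33200854 -0.9510306  -0.48033268] rx [-4.56787070e-05  2.28744882e-04  9.99999973e-01]
0.12780183729035582 ((0.5021832585334778, -0.21511007845401764), (0.05609786510467529, 0.030645111575722694), 10.560738563537598)
```

The router is upright and centred, but q4 is at -1.34, close to its limit of -1.35. I'll yaw about the vertical to relieve it before lowering.

Call:
arm_command:
  series: [1, 0, 0, 0, -0.88, 0, -0.48, 1, 0, 0, 0, -0.88, 0, -0.48, 1, 0, 0, 0, -0.88, 0, -0.48, 1, 0, 0, 0, -0.88, 0, -0.48, 1, 0, 0, 0, 0, 0, 0]

```text
t: 11.57
eef_pos: [0.4988, -0.1941, 0.1083]
tool_rot: [0.41, 0.449, 0.755, -0.248]
ft_force: [-1.3, 0.6, -1.5]
width: 0.0559
finger_force: 30.0
```

```bash
python3 m.py
```

```text
[ 0.49884338 -0.19406419  0.10827578] [[-0.262, 0.88, 0.396], [0.474, 0.475, -0.741], [-0.84, -0.006, -0.542]] [-0.08 -0.19  2.4  -1.35  0.81  0.37] [-1.26925054  0.56042836 -1.52510372] rx [ 0.0412051  -0.06333213  0.99714151]
0.1656283733498078 ((0.49984210729599, -0.19233471155166626), (0.05585545301437378, 0.031174518167972565), 28.0487060546875)
```

Call:
arm_command:
  series: [1, 0, 0, 0, 0.86, 0, 0.51, 1, 0, 0, 0, 0.86, 0, 0.51, 1, 0, 0, 0, 0.86, 0, 0.51, 1, 0, 0, 0, 0.86, 0, 0.51, 1, 0, 0, 0, 0.86, 0, 0.51]

```text
t: 12.03
eef_pos: [0.4995, -0.1932, 0.1048]
tool_rot: [0.341, 0.599, 0.64, -0.34]
ft_force: [0.5, -0.6, -1.0]
width: 0.0554
finger_force: 30.0
```

Call:
arm_command:
  series: [1, 0, 0, 0, 0.86, 0, 0.51, 1, 0, 0, 0, 0.86, 0, 0.51, 1, 0, 0, 0, 0.86, 0, 0.51, 1, 0, 0, 0, 0.86, 0, 0.51, 1, 0, 0, 0, 0, 0, 0]

```text
t: 12.45
eef_pos: [0.5019, -0.194, 0.105]
tool_rot: [0.277, 0.697, 0.528, -0.399]
ft_force: [-0.1, -0.2, -2.0]
width: 0.0557
finger_force: 30.0
```

```bash
cat >> m.py <<'E'
M=R.as_matrix();u=-R.apply([np.cos(a),0,np.sin(a)])
rv=np.cross(u,[0,0,1]);print("upright turn units",(M.T@rv/np.radians(5)).round(2),"yaw",np.degrees(np.arctan2(M[1,2],M[0,2])))
E
python3 m.py
```

```text
[ 0.50193457 -0.19398594  0.10500547] [[0.125, 0.957, -0.263], [0.514, -0.289, -0.808], [-0.849, -0.035, -0.528]] [-0.02  0.25  1.96 -0.96  1.45  0.65] [-0.06610726 -0.20435135 -1.95333606] rx [ 0.01598358 -0.0663034   0.99767148]
0.16233312921805143 ((0.5063574314117432, -0.1919003576040268), (0.030834272503852844, 0.0565607063472271), 72.0892333984375)
upright turn units [-0.19 -0.67  0.35] yaw -108.06184630652031
```

Call:
arm_command:
  series: [1, 0, 0, 0, -0.2, -0.67, 0.35, 1, 0, 0, 0, 0, 0, 0, 1, 0, 0, 0, 0, 0, 0]

```text
t: 12.75
eef_pos: [0.498, -0.1933, 0.104]
tool_rot: [0.304, 0.689, 0.515, -0.411]
ft_force: [0.5, 0.0, -1.1]
width: 0.0563
finger_force: 30.0
```

```bash
cat >> m.py <<'E'
r=cv2.minAreaRect(T[:,:2].astype(np.float32));c=np.array([*r[0],np.median(T[:,2])])
d=np.array([.5,-.2142,.110])-(c-.106*np.array([u[0],u[1],0]));print("d",d,"lateral",M.T@[d[0],d[1],0]/.025,"down",M.T@[0,0,d[2]]/.025)
E
python3 m.py
```

```text
[ 0.49802342 -0.19331146  0.1039823 ] [[0.133, 0.958, -0.253], [0.459, -0.286, -0.841], [-0.878, -0.004, -0.478]] [-0.    0.27  1.98 -1.01  1.47  0.71] [ 0.51847642  0.02637627 -1.14640416] rx [ 0.00394124 -0.00243858  0.99998926]
0.16113827978046702 ((0.5017173886299133, -0.18788458406925201), (0.03012906014919281, 0.05584985390305519), 73.19384002685547)
upright turn units [-0.02 -0.01  0.05] yaw -106.74513738074711
d [-0.00129962 -0.02657391 -0.05113828] lateral [-0.49523178  0.25395389  0.90710047] down [1.79644697 0.00915125 0.97820876]
```

Call:
arm_command:
  series: [1, -0.5, 0.25, 0.9, 0, 0, 0, 1, 0.5, 0, 0.27, 0, 0, 0, 1, 0.5, 0, 0.27, 0, 0, 0, 1, 0.5, 0, 0.27, 0, 0, 0, 1, 0, 0, 0, 0, 0, 0]

```text
t: 13.22
eef_pos: [0.4953, -0.2196, 0.0592]
tool_rot: [0.302, 0.689, 0.515, -0.412]
ft_force: [-1.5, -0.6, -1.8]
width: 0.0556
finger_force: 30.0
```

Call:
arm_command:
  series: [1, 0, 0, 0, 0, 0, 0]

```text
t: 13.3
eef_pos: [0.4967, -0.2198, 0.0615]
tool_rot: [0.304, 0.689, 0.514, -0.411]
ft_force: [-0.9, -0.2, -0.6]
width: 0.0561
finger_force: 30.0
```

```bash
python3 m.py
```

```text
[ 0.4966754  -0.21978761  0.06152358] [[0.134, 0.958, -0.254], [0.459, -0.287, -0.841], [-0.879, -0.004, -0.478]] [-0.05  0.34  1.98 -1.05  1.4   0.76] [-0.92960948 -0.21608183 -0.60865381] rx [ 0.00384784 -0.0016141   0.99999129]
0.11876737687494748 ((0.5071179866790771, -0.19511070847511292), (0.07260123640298843, 0.0562613420188427), 69.3109130859375)
upright turn units [-0.02 -0.01  0.04] yaw -106.8038710936757
d [-0.00671012 -0.01926039 -0.00876738] lateral [-0.38908594 -0.03605718  0.71616548] down [0.30812016 0.0014551  0.16747203]
```

Call:
arm_command:
  series: [1, 0.13, 0, 0.07, 0, 0, 0, 1, 0.1, 0, 0.055, 0, 0, 0, 1, 0, 0, 0, 0, 0, 0, 1, 0, 0, 0, 0, 0, 0]

```text
t: 13.68
eef_pos: [0.4978, -0.22, 0.0564]
tool_rot: [0.305, 0.69, 0.513, -0.41]
ft_force: [-0.7, -0.6, -1.0]
width: 0.0557
finger_force: 30.0
```

Call:
arm_command:
  series: [1, 0.04, 0, 0.02, 0, 0, 0, 1, 0, 0, 0, 0, 0, 0, 1, 0, 0, 0, 0, 0, 0]

```text
t: 13.93
eef_pos: [0.4978, -0.2201, 0.0553]
tool_rot: [0.305, 0.69, 0.513, -0.41]
ft_force: [0.2, -0.2, -1.6]
width: 0.0557
finger_force: 30.0
```

Call:
arm_command:
  series: [1, 0.04, 0, 0.02, 0, 0, 0, 1, 0, 0, 0, 0, 0, 0, 1, 0, 0, 0, 0, 0, 0]

```text
t: 14.18
eef_pos: [0.4977, -0.22, 0.054]
tool_rot: [0.305, 0.69, 0.513, -0.41]
ft_force: [-0.9, -0.0, -0.9]
width: 0.0558
finger_force: 30.0
```

Call:
arm_command:
  series: [1, 0.03, 0, 0.02, 0, 0, 0, 1, 0, 0, 0, 0, 0, 0, 1, 0, 0, 0, 0, 0, 0]

```text
t: 14.43
eef_pos: [0.4979, -0.2202, 0.0535]
tool_rot: [0.305, 0.69, 0.513, -0.41]
ft_force: [-1.0, 0.2, 1.1]
width: 0.0558
finger_force: 30.0
```

Call:
arm_command:
  series: [1, 0.03, 0, 0.02, 0, 0, 0, 1, 0, 0, 0, 0, 0, 0, 1, 0, 0, 0, 0, 0, 0]

```text
t: 14.68
eef_pos: [0.4979, -0.2202, 0.0535]
tool_rot: [0.305, 0.689, 0.513, -0.411]
ft_force: [-2.0, 2.8, 5.5]
width: 0.0558
finger_force: 30.0
```

```bash
python3 m.py
```

```text
[ 0.49786106 -0.2202208   0.05347312] [[0.137, 0.958, -0.253], [0.456, -0.288, -0.842], [-0.879, -0.0, -0.476]] [-0.05  0.35  1.98 -1.05  1.39  0.78] [-2.03171567  2.80384634  5.53599552] rx [3.73642757e-04 7.24171756e-04 9.99999668e-01]
0.1105172530687564 ((0.5087597966194153, -0.19598250091075897), (0.07223083078861237, 0.05706925690174103), 69.4937973022461)
upright turn units [-0.    0.01  0.  ] yaw -106.74216036516133
d [-0.00872019 -0.01814074 -0.00051725] lateral [-0.37892691 -0.12505764  0.69927096] down [1.81907367e-02 3.08821739e-06 9.85790385e-03]
```

Feet are on the pad: contact force is 5.5 N and the router is upright. Releasing, then backing straight out.

Call:
arm_command:
  series: [-1, 0, 0, 0, 0, 0, 0, -1, 0, 0, 0, 0, 0, 0, -1, 0, 0, 0, 0, 0, 0, -1, 0, 0, 0, 0, 0, 0, -1, 0, 0, 0, 0, 0, 0]

```text
t: 15.15
eef_pos: [0.4976, -0.2202, 0.052]
tool_rot: [0.305, 0.69, 0.513, -0.41]
ft_force: [-0.7, -0.8, -0.6]
width: 0.0837
finger_force: 0.0
```

Call:
arm_command:
  series: [-1, 0, 0, 0, 0, 0, 0, -1, 0, 0, 0, 0, 0, 0, -1, 0, 0, -0.4, 0, 0, 0, -1, 0, 0, -0.6, 0, 0, 0, -1, 0, 0, -0.8, 0, 0, 0]

```text
t: 15.57
eef_pos: [0.5087, -0.1816, 0.074]
tool_rot: [0.304, 0.69, 0.513, -0.411]
ft_force: [0.7, 1.0, -0.0]
width: 0.0951
finger_force: 0.0
```

Call:
arm_command:
  series: [-1, 0, 0, -0.8, 0, 0, 0, -1, 0, 0, -0.8, 0, 0, 0, -1, 0, 0, -0.8, 0, 0, 0, -1, 0, 0, -0.8, 0, 0, 0, -1, 0, 0, -0.8, 0, 0, 0]

```text
t: 15.98
eef_pos: [0.535, -0.0961, 0.1229]
tool_rot: [0.305, 0.69, 0.514, -0.409]
ft_force: [0.8, -0.7, -0.0]
width: 0.0952
finger_force: 0.0
```

Call:
arm_command:
  series: [-1, 0, 0, 0, 0, 0, 0, -1, 0, 0, 0, 0, 0, 0, -1, 0, 0, 0, 0, 0, 0]

```text
t: 16.23
eef_pos: [0.5342, -0.0979, 0.1215]
tool_rot: [0.305, 0.689, 0.514, -0.41]
ft_force: [0.5, 0.2, -0.1]
width: 0.0951
finger_force: 0.0
```

```bash
python3 m.py
python3 - <<'E'
from h import *
fs={n:imaging.grab_frame(n) for n in("scene","top")}
a=cv2.resize(fs["scene"]["pixels"][80:280,240:540],(600,400));b=cv2.resize(fs["top"]["pixels"][100:300,290:490],(400,400))
cv2.imwrite("pics/s3.png",cv2.resize(np.hstack([a,b]),(800,320)))
E
```

```text
[ 0.53417452 -0.09788269  0.12146601] [[0.136, 0.958, -0.252], [0.458, -0.287, -0.841], [-0.878, -0.001, -0.478]] [ 0.15  0.33  1.86 -0.92  1.6   0.74] [ 0.51935502  0.16243629 -0.12994851] rx [ 7.32787703e-04 -1.39907803e-03  9.99998753e-01]
0.11052922783342 ((0.501290500164032, -0.21467313170433044), (0.030331991612911224, 0.056369900703430176), 73.42880249023438)
upright turn units [-0.01 -0.01  0.01] yaw -106.6939726228405
d [-0.00121282  0.00032483 -0.00052923] lateral [-0.00064953 -0.05020157  0.00130888] down [1.85923389e-02 2.33521488e-05 1.01220426e-02]
```

View pics/s3.png

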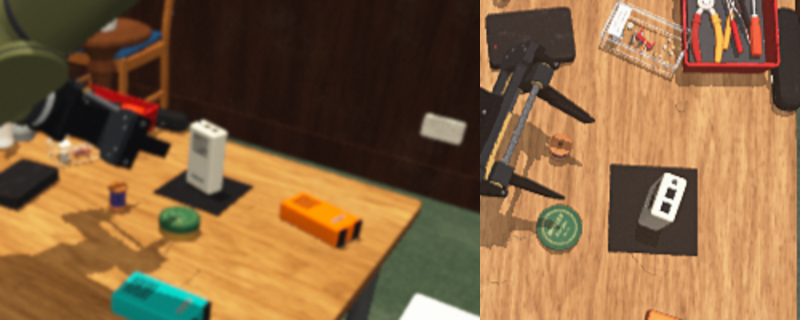

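The picture shows the router standing upright and free in the middle of the pad, at (205,160) in the left half and (665,200) in the right half. The gripper is clear of everything and the case is where it was.

```bash
python3 -c "
from h import *
print(ticket.sign_off())"
```

```text
the job is handed in; nothing more can be done
None
```

The white router stands upright and released, about 1 mm off the middle of the pad by the last top-view measurement; the black case was not touched and the job is handed in, though the hand-in gave back no verdict.

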